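Find the specimen case that rattles and hold it out

TASK

One of the three sealed specimen cases in the steel tray has a specimen that has come loose inside: lift them and shake or tip them end to end, to and fro, to find the one that rattles, and leave the other two lying flat in the tray, right way up. Finish while still holding the rattling one in the gripper, level and still, held out forward with its middle past the tray's far edge and at least 10 cm above the bench, for a colleague across the bench to take. Do not turn a case over, and leave everything else in the tray and on the bench where it is.

Things in the scene. Friction and masses are not known exactly. Their poses are not given: they have to be found in the camera images.
- case_a: One of three identical sealed grey hard-shell cases lying parallel in the tray: 124 (its x) x 52 (its y) x 42 mm (z), latches and hinges near the ends of its long sides. Origin: centre of the underside; its x lies along the tray's x. Stays shut. Any of the three may be the one that rattles, anew each time.
- case_b: One of three identical sealed grey hard-shell cases lying parallel in the tray: 124 (its x) x 52 (its y) x 42 mm (z), latches and hinges near the ends of its long sides. Origin: centre of the underside; its x lies along the tray's x. A case weighs 150 to 260 g (each its own, so weight does not tell) plus a 135 g specimen.
- case_c: One of three identical sealed grey hard-shell cases lying parallel in the tray: 124 (its x) x 52 (its y) x 42 mm (z), latches and hinges near the ends of its long sides. Origin: centre of the underside; its x lies along the tray's x. Quiet: specimen bedded tight. Rattling: a loose 32 mm steel ball rolls 60 mm end to end when tipped, knocking, its weight felt shifting.
- tray: Fixed flat stainless instrument tray, 240 mm (its x, depth) by 500 mm (its y, width), floor 3 mm above the bench, thin rim 18 mm high all round, small wire handle at each short end. Origin at the centre of its underside on the bench; its x points away from the robot to within 0.25 rad; its far edge is 120 mm from the origin along its +x.
- spatula: Bystander lying in the tray along its near edge: steel lab spatula 160 mm long (its y), 7 mm high. Origin under its middle.
- stopper: Bystander standing in the tray at the far edge between two cases: grey rubber stopper 24 mm in diameter, 22 mm tall. Origin at the centre of its underside.
- weighing_bottle: Bystander standing in the tray at the near edge between two cases: small glass weighing bottle 27 mm in diameter, 36 mm tall. Origin at the centre of its underside.
- beaker: Bystander on the far part of the bench: empty glass beaker 80 mm in diameter, 100 mm tall. Origin at the centre of its underside.
- wash_bottle: Bystander on the left of the bench: white wash bottle 72 mm in diameter, 165 mm tall with its screw cap, thin bent nozzle to 215 mm. Origin at the centre of its underside.
- reagent_bottle: Bystander on the right of the bench: glass reagent bottle 72 mm in diameter, 142 mm tall with its cap. Origin at the centre of its underside.
- crucible_tongs: Bystander lying on the far part of the bench: steel crucible tongs 200 mm long (its x), 9 mm high. Origin under the middle.
Mind the look-alikes: they are no part of the job. What is shaped like the case_c but purple is not meant. Leave any pink look-alike of the case_a alone.

How it is judged:
By the outcome, as a careful person would: the job done as asked, in the order asked, and still so for the second after the job is handed in, while the arm keeps its last pose, push and grip.
It also fails if it takes over 67 s, if anything falls off the work surface, if the arm or the gripper's body presses on something with over 40 N, if the wrist force passes 120 N, or if a joint passes its speed limit or range.

ROBOT

A 6-joint arm with a two-finger parallel gripper is mounted at the origin on the work surface. World frame = base frame: x ahead of the robot, y to its left, z up, the work surface at z = 0. Lengths are in m, angles in rad, forces in N, time in s.
With the tool pointing down it reaches from about 0.375 to 0.825 m from the base axis. Payload 5.5 kg.
Tool frame: the origin (TCP) lies at the very end of the fingers, on their centre line; the grasp point (between the pads) lies 19 mm behind it; y points along the fingers, x is the direction in which the jaws open and shut, and the axes are right-handed (so a half turn about y gives the same grasp; the last joint's range is limited). The gripper opens to 85 mm and grips with 20 to 120 N. Pads are 22 mm wide; open, the fingers measure 114 mm over their backs; the gripper's body (76 mm by 85 mm) begins 54 mm behind the grasp point. The pads swing forward as they close: fully open they stand 13 mm farther back than shut.
Start: joints at [1.234, 0.314, -0.047, 1.21, 0, 1.571], TCP at [0.198, 0.566, 0.231] pointing down, gripper open.
Joint ranges: [-2.67, 2.67], [-0.69, 1.73], [-1.03, 1.25], [-2.08, 2.16], [-1.42, 1.45], [-3.14, 3.14]. Speed limits (rad/s): [2.39, 2.39, 3.01, 3.14, 3.14, 3.14].

INTERFACE

Orientations are given as a unit quaternion [x, y, z, w].
In Python, from station import sense, snapshot, hand_in gives the robot as it stands.
- The arm moves only by the shell command python3 -m creep 'ROWS' [OPENING] [FORCE]. ROWS is JSON, a list of rows, each an object with "dp": the shift along the tool's x, y, z in m, a list of three; "dr": the turn, a rotation vector about the tool's x, y, z in rad, a list of three. A call has 1 to 8 rows; each row is the pose to reach, as a shift and turn from the pose measured when the call began, along the tool's axes at that moment; what a row does not reach only later rows make up. A row lasts 1/10 s, in which the tool goes at most 50 mm and 8.59 degrees, less where a joint would pass 70% of its speed; a pose out of reach is approached as far as the arm can. A call with a gripper value outside its range is refused whole. OPENING is the opening, from 0 (shut) to 1 (fully open), set as the call begins (- or left out, the last holds). The fingers move at their own pace and stop on an object; FORCE is the grip in N (left out, the last holds). Time passes only in rows, so rows that repeat a pose let the fingers close. It gives the time, the measured TCP pose, the force and the opening at its end, in the units of the state.
- sense(): the state, without advancing time (a new reading comes with each control period).
- snapshot(name): name is "scene" or "top"; returns a dict with "img" (384x512x3 uint8, red, green, blue), "mtx" (3x3 intrinsics, pixels), "pose" (4x4, takes a point from camera to world coordinates). Camera axes: x right, y down, z forward; pixel columns grow to the right and rows downward; lengths in m; the calibration is good to about 2 mm. A picture is of the moment at which its call begins. There is no depth.
- hand_in(): hands the job in, once; it reports no verdict.
The state is a dict: "t": time; "joint_positions": joint angles; "qvel": joint speeds; "tau": joint torques, N m; "tool_pos": TCP position; "tool_rot": TCP orientation; "ft_force": force on the tool from outside, world axes, zero at the start; "wrist_torque": the same for the moment, N m; "opening": finger opening in m.
Only numpy, scipy, OpenCV 4.12 (cv2) and the standard library are available. Lean on these libraries where they do the work, as an engineer would, in place of code of your own. Each camera call takes 0.05 s, during which the arm holds its last target. There are 200 camera calls.

## Working session

There is one attempt and no reset: what is moved stays moved. The work goes in short steps, Python scripts to look and compute and a shell command to move; the robot and the scene stay as the last step left them, time stands still between calls to the robot, and variables do not carry over. Pictures are saved under pics/ and viewed, about 8 in all and at most 12, crops included, and the job is handed in when it is done.

```bash
ls; mkdir -p pics; python3 - <<'E'
from station import sense,snapshot
import cv2,numpy as np,pickle
s=sense()
for k,v in s.items(): print(k,np.round(v,4))
d={}
for n in("scene","top"):
    c=snapshot(n); d[n]=c
    cv2.imwrite(f"pics/{n}0.png",cv2.cvtColor(c["img"],cv2.COLOR_RGB2BGR)); print(n,np.round(c["mtx"],1).tolist(),np.round(c["pose"],3).tolist())
pickle.dump(d,open("c0.pkl","wb"))
E
```

```text
pics
t 0.0
joint_positions [ 1.234   0.3142 -0.0481  1.2102 -0.      1.5708]
qvel [ 0.0001  0.0004  0.0007  0.0008 -0.0014 -0.0011]
tau [-9.00000e-04 -5.39587e+01  3.39752e+01  1.93000e-02  0.00000e+00
  0.00000e+00]
tool_pos [0.1981 0.5658 0.2304]
tool_rot [ 0.5771  0.4086 -0.4096 -0.5764]
ft_force [-0.6371 -0.8223 -0.2309]
wrist_torque [-0.0583  0.0171  0.0176]
opening 0.0854
scene [[383.8, 0.0, 259.6], [0.0, 383.8, 188.0], [0.0, 0.0, 1.0]] [[0.612, 0.556, -0.562, 1.344], [0.791, -0.419, 0.447, -0.59], [0.013, -0.718, -0.696, 1.083], [0.0, 0.0, 0.0, 1.0]]
top [[357.7, 0.0, 253.4], [0.0, 357.7, 187.2], [0.0, 0.0, 1.0]] [[-0.026, -0.984, 0.176, 0.32], [-0.999, 0.03, 0.02, 0.045], [-0.025, -0.176, -0.984, 1.077], [0.0, 0.0, 0.0, 1.0]]
```

View pics/top0.png

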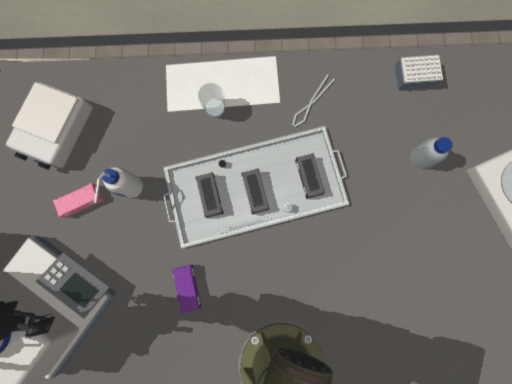

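View pics/scene0.png

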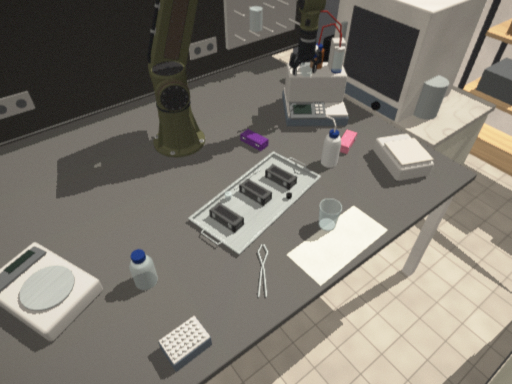

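The top view shows the tray with cases near (209,195), (255,191) and (310,177). The stopper is at (222,164), the weighing bottle at (289,208) and the spatula at about (245,224). The purple and pink look-alikes lie outside the tray.

```bash
cat > h.py <<'E'
import numpy as np,cv2
from scipy.spatial.transform import Rotation as R
def plane(c,uv,z):
    uv=np.atleast_2d(uv).astype(float); d=np.c_[uv,np.ones(len(uv))]@np.linalg.inv(c["mtx"]).T@c["pose"][:3,:3].T
    o=c["pose"][:3,3]; return o+d*((z-o[2])/d[:,2])[:,None]
E
python3 - <<'E'
from h import *;import pickle
d=pickle.load(open("c0.pkl","rb")); c=d["top"]; im=c["img"]
g=im.max(2)
roi=np.zeros_like(g); poly=np.array([[168,170],[325,137],[342,203],[182,238]]); cv2.fillConvexPoly(roi,poly,255)
m=((g<95)&(roi>0)).astype(np.uint8)
n,l,st,ce=cv2.connectedComponentsWithStats(m)
for i in range(1,n):
    if st[i,4]<30: continue
    p=np.argwhere(l==i)[:,::-1]; 
    for z in(0.045,.003):
        w=plane(c,p,z)[:,:2]; r=cv2.minAreaRect((w*1000).astype(np.float32)); print(st[i,4],ce[i].round(1),z,np.round(r[0],1),np.round(r[1],1),round(r[2],1))
print("tray corners",plane(c,[[165,167],[328,131],[347,205],[181,244]],.018).round(3).tolist())
for n,uv,z in(("stopper",(222,164),.022),("wb",(289,208),.03),("beaker",(212,100),.05)): print(n,plane(c,uv,z).round(3))
big=cv2.resize(im[120:250,155:355],None,fx=4,fy=4,interpolation=cv2.INTER_CUBIC); 
cv2.imwrite("pics/crop0.png",big[:,:,::-1])
E
```

```text
368 [310.4 174.5] 0.045 [ 538.8 -102.6] [100.2  33.2] 13.5
368 [310.4 174.5] 0.003 [ 547.7 -108.6] [104.3  34.5] 13.5
41 [222.3 163.2] 0.045 [579.4 155.6] [21.7 16.9] 43.1
41 [222.3 163.2] 0.003 [589.9 160.2] [22.6 17.6] 43.1
33 [301.5 177.6] 0.045 [529.7 -76. ] [52.7  4.9] 12.8
33 [301.5 177.6] 0.003 [538.2 -81. ] [54.9  5.1] 12.8
136 [216.  200.1] 0.045 [483.4 174.1] [ 51.2 130.8] 81.7
136 [216.  200.1] 0.003 [490.  179.4] [ 53.3 136.2] 81.7
368 [254.8 190. ] 0.045 [497.  62.] [98.7 32.2] 13.0
368 [254.8 190. ] 0.003 [504.2  62.6] [102.7  33.5] 13.0
361 [208.3 193.8] 0.045 [489.4 198.3] [98.4 32.3] 12.4
361 [208.3 193.8] 0.003 [496.3 204.6] [102.4  33.6] 12.4
62 [315.  194.4] 0.045 [ 480.8 -113.1] [16.9 56.5] 15.8
62 [315.  194.4] 0.003 [ 487.4 -119.5] [17.6 58.8] 15.8
58 [261.5 208.4] 0.045 [444.7  43.6] [32.9 61.9] 43.6
58 [261.5 208.4] 0.003 [449.7  43.5] [34.3 64.4] 43.6
tray corners [[0.581, 0.335, 0.018], [0.678, -0.168, 0.018], [0.448, -0.21, 0.018], [0.347, 0.283, 0.018]]
stopper [[0.584 0.16  0.022]]
wb [[ 0.442 -0.037  0.03 ]]
beaker [[0.779 0.185 0.05 ]]
```

View pics/crop0.png

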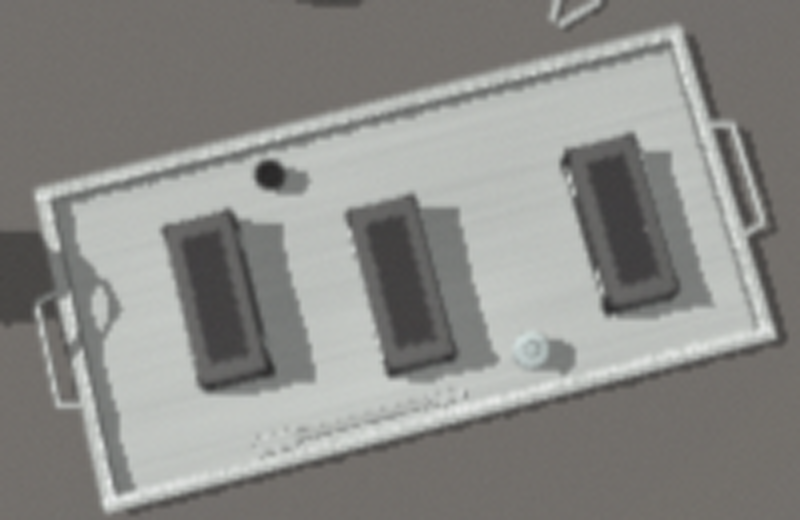

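```bash
cat >> h.py <<'E'
CASES=dict(a=(.4894,.1983,12.5),b=(.497,.062,12.5),c=(.5388,-.1026,12.8))
def goal(p,yaw):
    "pose down, tool x along case y or -y; prints dp,dr from present"
    from station import sense
    s=sense(); r0=R.from_quat(s["tool_rot"]); best=None
    for sg in(1,-1):
        cy=sg*np.array([-np.sin(np.radians(yaw)),np.cos(np.radians(yaw)),0]); y=np.array([0,0,-1.])
        r=R.from_matrix(np.c_[cy,y,np.cross(cy,y)]); dr=(r0.inv()*r).as_rotvec()
        if best is None or np.linalg.norm(dr)<np.linalg.norm(best): best=dr
    dp=r0.inv().apply(np.array(p)-s["tool_pos"])
    print("t",s["t"],"pos",np.round(s["tool_pos"],4),"toolx",r0.as_matrix()[:,0].round(2),"dp",dp.round(4),"dr",best.round(4),"open",s["opening"])
E
python3 -c "
from h import *
for k,(x,y,w) in CASES.items(): print(k);goal((x,y,.12),w)
c=np.array([.5135,.06]);u=np.array([np.cos(.21),np.sin(.21)])
print((c+.17*u))"
```

```text
a
t 0.1 pos [0.1981 0.5658 0.2305] toolx [ 0.33  0.94 -0.  ] dp [-0.2504  0.1109 -0.3964] dr [-4.000e-04 -5.549e-01 -1.500e-03] open 0.08530660585310404
b
t 0.1 pos [0.1981 0.5658 0.2305] toolx [ 0.33  0.94 -0.  ] dp [-0.3766  0.1111 -0.4486] dr [-4.000e-04 -5.549e-01 -1.500e-03] open 0.08530660585310404
c
t 0.1 pos [0.1981 0.5658 0.2305] toolx [ 0.33  0.94 -0.  ] dp [-0.5181  0.1113 -0.5424] dr [-4.000e-04 -5.601e-01 -1.500e-03] open 0.08530660585310404
[0.67976526 0.09543818]
```

```bash
python3 -m creep '[{"dp":[0,-0.04,0],"dr":[0,0,0]},{"dp":[-0.03,-0.04,-0.04],"dr":[0,-0.1,0]},{"dp":[-0.06,-0.04,-0.08],"dr":[0,-0.2,0]},{"dp":[-0.09,-0.04,-0.12],"dr":[0,-0.3,0]},{"dp":[-0.12,-0.03,-0.16],"dr":[0,-0.4,0]},{"dp":[-0.15,-0.02,-0.2],"dr":[0,-0.5,0]},{"dp":[-0.17,-0.02,-0.24],"dr":[0,-0.55,0]},{"dp":[-0.19,-0.02,-0.28],"dr":[0,-0.555,0]}]' 1 60 ; python3 -c "
from h import *
x,y,w=CASES['a'];goal((x,y,.12),w)"
```

```text
t: 0.9
tool_pos: [0.4, 0.2919, 0.2503]
tool_rot: [-0.442, -0.551, 0.553, 0.442]
ft_force: [-0.0, 0.4, 0.0]
opening: 0.0853
t 0.9 pos [0.4    0.2919 0.2503] toolx [-0.22  0.98 -0.  ] dp [-0.1105  0.1304 -0.0671] dr [-0.0016  0.0012 -0.0017] open 0.08525645048172342
```

```bash
python3 -m creep '[{"dp":[-0.04,0.03,-0.025],"dr":[0,0,0]},{"dp":[-0.075,0.07,-0.045],"dr":[0,0,0]},{"dp":[-0.11,0.1,-0.067],"dr":[0,0,0]},{"dp":[-0.11,0.13,-0.067],"dr":[0,0,0]},{"dp":[-0.11,0.13,-0.067],"dr":[0,0,0]},{"dp":[-0.11,0.13,-0.067],"dr":[0,0,0]}]' ; python3 -c "
from h import *;import cv2
from station import snapshot
x,y,w=CASES['a'];goal((x,y,.007),w)
im=snapshot('scene')['img'][110:270,170:350];cv2.imwrite('pics/s1.png',cv2.resize(im,None,fx=4,fy=4)[:,:,::-1])"
```

```text
t: 1.5
tool_pos: [0.4882, 0.1985, 0.12]
tool_rot: [-0.442, -0.55, 0.553, 0.443]
ft_force: [0.8, 0.6, 1.0]
opening: 0.0858
t 1.5 pos [0.4882 0.1985 0.12  ] toolx [-0.22  0.98 -0.  ] dp [-0.0002  0.113  -0.0016] dr [-0.0043  0.0005 -0.0017] open 0.08576834171884506
```

View pics/s1.png

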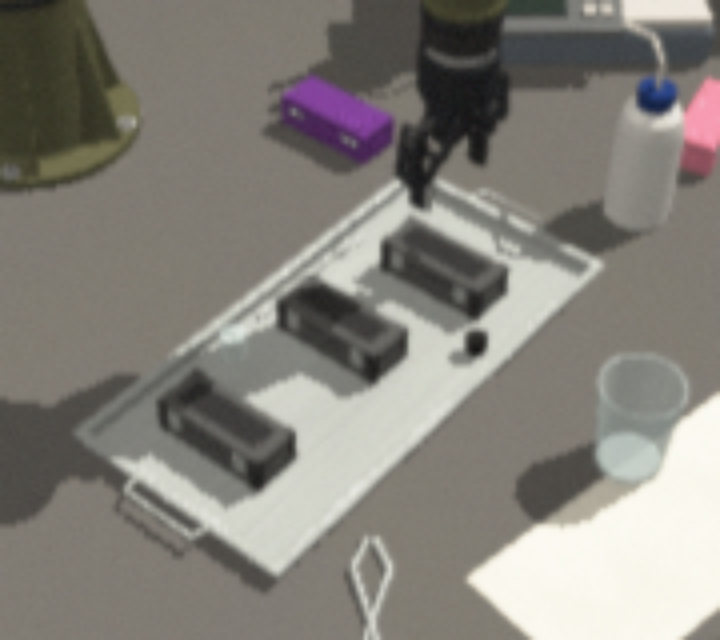

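The gripper hangs over case A and lines up with it. Next I descend, grip and lift, checking the force on the way.

```bash
cat >> h.py <<'E'
def meas(tag,n=6):
    from station import sense,snapshot
    F=[];T=[]
    for i in range(n):
        s=sense(); r=R.from_quat(s["tool_rot"]).inv(); F.append(s["ft_force"]);T.append(r.apply(s["wrist_torque"])); snapshot("top")
    F=np.array(F);T=np.array(T)
    print(tag,"t",round(s["t"],2),"z",np.round(s["tool_pos"],3),"F",F.mean(0).round(2),"Ttool",T.mean(0).round(4),"sd",T.std(0).round(3),"Tx",T[:,0].round(3),"tilt",np.degrees(np.arcsin(R.from_quat(s["tool_rot"]).as_matrix()[2,2])).round(1),"op",round(s["opening"],4),flush=True)
E
python3 -c "from h import *;meas('empty',6)"
python3 -m creep '[{"dp":[0,0.04,0],"dr":[0,0,0]},{"dp":[0,0.08,-0.001],"dr":[0,0,0]},{"dp":[0,0.095,-0.0015],"dr":[0,0,0]},{"dp":[0,0.105,-0.0015],"dr":[0,0,0]},{"dp":[0,0.113,-0.0015],"dr":[0,0,0]},{"dp":[0,0.113,-0.0015],"dr":[0,0,0]}]'
python3 -m creep '[{"dp":[0,0,0],"dr":[0,0,0]},{"dp":[0,0,0],"dr":[0,0,0]},{"dp":[0,0,0],"dr":[0,0,0]},{"dp":[0,0,0],"dr":[0,0,0]},{"dp":[0,0,0],"dr":[0,0,0]},{"dp":[0,0,0],"dr":[0,0,0]}]' 0.3 60
```

```text
empty t 1.8 z [0.49  0.2   0.122] F [-0.31 -0.    0.33] Ttool [-0.0078 -0.0082 -0.0059] sd [0.031 0.021 0.032] Tx [-0.035  0.015  0.02  -0.02   0.029 -0.056] tilt -0.1 op 0.0855
t: 2.45
tool_pos: [0.4912, 0.2001, 0.0086]
tool_rot: [-0.442, -0.552, 0.552, 0.441]
ft_force: [-0.3, -0.9, -0.5]
opening: 0.0855
t: 3.05
tool_pos: [0.4923, 0.2003, 0.0099]
tool_rot: [0.443, 0.552, -0.552, -0.441]
ft_force: [-0.9, -1.6, 5.9]
opening: 0.0513
```

```bash
python3 -m creep '[{"dp":[0,-0.02,0],"dr":[0,0,0]},{"dp":[0,-0.05,0],"dr":[0,0,0]},{"dp":[0,-0.09,0],"dr":[0,0,0]},{"dp":[0,-0.13,0],"dr":[0,0,0]},{"dp":[0,-0.15,0],"dr":[0,0,0]},{"dp":[0,-0.15,0],"dr":[0,0,0]},{"dp":[0,-0.15,0],"dr":[0,0,0]}]'
python3 -c "from h import *;meas('A level',8)"
python3 -m creep '[{"dp":[0,0,0],"dr":[0.14,0,0]},{"dp":[0,0,0],"dr":[0.28,0,0]},{"dp":[0,0,0],"dr":[0.4,0,0]},{"dp":[0,0,0],"dr":[0.4,0,0]},{"dp":[0,0,0],"dr":[0.4,0,0]},{"dp":[0,0,0],"dr":[0.4,0,0]}]'
python3 -c "from h import *;meas('A +',10)"
python3 -m creep '[{"dp":[0,0,0],"dr":[-0.14,0,0]},{"dp":[0,0,0],"dr":[-0.28,0,0]},{"dp":[0,0,0],"dr":[-0.42,0,0]},{"dp":[0,0,0],"dr":[-0.56,0,0]},{"dp":[0,0,0],"dr":[-0.7,0,0]},{"dp":[0,0,0],"dr":[-0.8,0,0]},{"dp":[0,0,0],"dr":[-0.8,0,0]},{"dp":[0,0,0],"dr":[-0.8,0,0]}]'
python3 -c "from h import *;meas('A -',10)"
```

```text
t: 3.75
tool_pos: [0.4915, 0.2003, 0.1592]
tool_rot: [0.443, 0.552, -0.552, -0.441]
ft_force: [0.3, -0.3, -4.4]
opening: 0.0513
A level t 4.1 z [0.491 0.2   0.159] F [-0.12 -0.14 -3.45] Ttool [-0.0026 -0.0013 -0.0002] sd [0.03  0.021 0.022] Tx [ 0.012  0.052 -0.047 -0.004  0.022 -0.021  0.    -0.035] tilt -0.0 op 0.0512
t: 4.75
tool_pos: [0.4914, 0.2003, 0.1597]
tool_rot: [-0.347, -0.432, 0.65, 0.52]
ft_force: [-0.5, 0.7, -2.8]
opening: 0.051
A + t 5.2 z [0.491 0.2   0.16 ] F [-0.07 -0.06 -3.33] Ttool [-0.6154 -0.0085 -0.0013] sd [0.036 0.021 0.019] Tx [-0.601 -0.59  -0.615 -0.562 -0.608 -0.565 -0.626 -0.661 -0.653 -0.672] tilt 22.8 op 0.0508
t: 6.05
tool_pos: [0.4903, 0.2, 0.1594]
tool_rot: [0.521, 0.65, -0.432, -0.345]
ft_force: [0.6, -0.1, -2.6]
opening: 0.0511
A - t 6.5 z [0.492 0.2   0.159] F [ 0.14  0.09 -3.38] Ttool [ 0.6042 -0.0035 -0.0064] sd [0.042 0.019 0.018] Tx [0.627 0.605 0.564 0.56  0.575 0.659 0.67  0.537 0.613 0.633] tilt -23.0 op 0.0511
```

```bash
python3 -m creep '[{"dp":[0,0,0],"dr":[0.12,0,0]},{"dp":[0,0,0],"dr":[0.24,0,0]},{"dp":[0,0,0],"dr":[0.34,0,0]},{"dp":[0,0,0],"dr":[0.365,0,0]},{"dp":[0,0,0],"dr":[0.365,0,0]},{"dp":[0,0,0],"dr":[0.365,0,0]}]'
python3 -c "from h import *;meas('A -2',14)"
python3 -m creep '[{"dp":[0,0,0],"dr":[0.14,0,0]},{"dp":[0,0,0],"dr":[0.28,0,0]},{"dp":[0,0,0],"dr":[0.42,0,0]},{"dp":[0,0,0],"dr":[0.42,0,0]},{"dp":[0,0,0],"dr":[0.42,0,0]},{"dp":[0,0,0],"dr":[0.28,0,0]},{"dp":[0,0,0],"dr":[0.16,0,0]},{"dp":[0,0,0],"dr":[0.075,0,0]}]'
python3 -m creep '[{"dp":[0,0,0],"dr":[0,0,0]},{"dp":[0,0,0],"dr":[0,0,0]}]'
python3 -c "from h import *;meas('A +2',14)"
```

```text
t: 7.15
tool_pos: [0.4917, 0.2003, 0.1588]
tool_rot: [0.45, 0.562, -0.542, -0.433]
ft_force: [-0.7, -0.2, -3.6]
opening: 0.051
A -2 t 7.8 z [0.492 0.2   0.159] F [ 0.03  0.08 -3.29] Ttool [ 0.0274 -0.0057 -0.0121] sd [0.024 0.038 0.041] Tx [ 0.027  0.023  0.042  0.053  0.051  0.053  0.042 -0.015  0.027  0.045
 -0.013 -0.012  0.019  0.043] tilt -2.1 op 0.0511
t: 8.65
tool_pos: [0.491, 0.2003, 0.1618]
tool_rot: [-0.436, -0.544, 0.56, 0.448]
ft_force: [-1.0, 0.8, -3.4]
opening: 0.0511
t: 8.85
tool_pos: [0.4903, 0.2003, 0.1648]
tool_rot: [-0.436, -0.546, 0.559, 0.447]
ft_force: [-0.2, -0.7, -2.2]
opening: 0.0512
A +2 t 9.5 z [0.491 0.2   0.161] F [ 0.03  0.1  -3.19] Ttool [-0.0465 -0.0043  0.0071] sd [0.03  0.027 0.033] Tx [-0.055 -0.085 -0.047 -0.069 -0.103 -0.063 -0.018 -0.039 -0.022 -0.076
  0.001 -0.018 -0.052 -0.006] tilt 1.7 op 0.0513
```

```bash
python3 -m creep '[{"dp":[0,0,0],"dr":[-0.03,0,0]},{"dp":[0,0,0],"dr":[-0.03,0,0]}]'; python3 -c "
from h import *
goal((.492,.2003,.0105),12.3)"
```

```text
t: 9.75
tool_pos: [0.4905, 0.2002, 0.1616]
tool_rot: [0.442, 0.552, -0.552, -0.441]
ft_force: [0.4, -0.1, -3.7]
opening: 0.0513
t 9.75 pos [0.4905 0.2002 0.1616] toolx [-0.22  0.98 -0.  ] dp [-1.000e-04  1.511e-01 -1.300e-03] dr [ 0.0013  0.0062 -0.0005] open 0.05131930301067784
```

```bash
python3 -m creep '[{"dp":[0,0.04,0],"dr":[0,0,0]},{"dp":[0,0.08,0],"dr":[0,0,0]},{"dp":[0,0.115,-0.001],"dr":[0,0,0]},{"dp":[0,0.135,-0.001],"dr":[0,0,0]},{"dp":[0,0.145,-0.001],"dr":[0,0,0]},{"dp":[0,0.15,-0.001],"dr":[0,0,0]},{"dp":[0,0.151,-0.001],"dr":[0,0,0]},{"dp":[0,0.151,-0.001],"dr":[0,0,0]}]'
python3 -m creep '[{"dp":[0,0,0],"dr":[0,0,0]},{"dp":[0,0,0],"dr":[0,0,0]},{"dp":[0,0,0],"dr":[0,0,0]},{"dp":[0,0,0],"dr":[0,0,0]},{"dp":[0,0,0],"dr":[0,0,0]}]' 1
python3 -m creep '[{"dp":[0,-0.02,0],"dr":[0,0,0]},{"dp":[0,-0.05,0],"dr":[0,0,0]},{"dp":[0,-0.1,0],"dr":[0,0,0]},{"dp":[-0.04,-0.11,-0.01],"dr":[0,0,0]},{"dp":[-0.09,-0.11,-0.02],"dr":[0,0,0]},{"dp":[-0.13,-0.11,0.02],"dr":[0,0,0]},{"dp":[-0.136,-0.11,0.025],"dr":[0,0,0]},{"dp":[-0.136,-0.11,0.025],"dr":[0,0,0]}]'
python3 -c "
from h import *
x,y,w=CASES['b'];goal((x,y,.0085),w)"
```

```text
t: 10.55
tool_pos: [0.4927, 0.2008, 0.0116]
tool_rot: [0.443, 0.553, -0.551, -0.441]
ft_force: [-0.0, 0.4, -3.0]
opening: 0.0514
t: 11.05
tool_pos: [0.4928, 0.2008, 0.0118]
tool_rot: [0.443, 0.553, -0.551, -0.441]
ft_force: [0.1, 0.2, 0.7]
opening: 0.0855
t: 11.85
tool_pos: [0.4963, 0.0609, 0.1216]
tool_rot: [0.443, 0.552, -0.551, -0.442]
ft_force: [-0.0, -0.4, -0.3]
opening: 0.0856
t 11.85 pos [0.4963 0.0609 0.1216] toolx [-0.22  0.98 -0.  ] dp [ 0.0009  0.1131 -0.0006] dr [ 0.002  -0.0002 -0.    ] open 0.08561858632706851
```

```bash
python3 -m creep '[{"dp":[0,0.04,0],"dr":[0,0,0]},{"dp":[0,0.08,0],"dr":[0,0,0]},{"dp":[0,0.095,0],"dr":[0,0,0]},{"dp":[0,0.105,-0.001],"dr":[0,0,0]},{"dp":[0,0.112,-0.001],"dr":[0,0,0]},{"dp":[0,0.112,-0.001],"dr":[0,0,0]}]'
python3 -m creep '[{"dp":[0,0,0],"dr":[0,0,0]},{"dp":[0,0,0],"dr":[0,0,0]},{"dp":[0,0,0],"dr":[0,0,0]},{"dp":[0,0,0],"dr":[0,0,0]},{"dp":[0,0,0],"dr":[0,0,0]},{"dp":[0,0,0],"dr":[0,0,0]}]' 0.3 60
python3 -m creep '[{"dp":[0,-0.02,0],"dr":[0,0,0]},{"dp":[0,-0.05,0],"dr":[0,0,0]},{"dp":[0,-0.09,0],"dr":[0,0,0]},{"dp":[0,-0.13,0],"dr":[0,0,0]},{"dp":[0,-0.15,0],"dr":[0,0,0]},{"dp":[0,-0.15,0],"dr":[0,0,0]},{"dp":[0,-0.15,0],"dr":[0,0,0]}]'
python3 -m creep '[{"dp":[0,0,0],"dr":[0.14,0,0]},{"dp":[0,0,0],"dr":[0.28,0,0]},{"dp":[0,0,0],"dr":[0.4,0,0]},{"dp":[0,0,0],"dr":[0.4,0,0]},{"dp":[0,0,0],"dr":[0.4,0,0]},{"dp":[0,0,0],"dr":[0.4,0,0]}]'
python3 -c "from h import *;meas('B +',8)"
python3 -m creep '[{"dp":[0,0,0],"dr":[-0.12,0,0]},{"dp":[0,0,0],"dr":[-0.24,0,0]},{"dp":[0,0,0],"dr":[-0.34,0,0]},{"dp":[0,0,0],"dr":[-0.38,0,0]},{"dp":[0,0,0],"dr":[-0.38,0,0]},{"dp":[0,0,0],"dr":[-0.38,0,0]}]'
python3 -c "from h import *;meas('B +1',16)"
python3 -m creep '[{"dp":[0,0,0],"dr":[-0.14,0,0]},{"dp":[0,0,0],"dr":[-0.28,0,0]},{"dp":[0,0,0],"dr":[-0.42,0,0]},{"dp":[0,0,0],"dr":[-0.42,0,0]},{"dp":[0,0,0],"dr":[-0.42,0,0]},{"dp":[0,0,0],"dr":[-0.42,0,0]}]'
python3 -c "from h import *;meas('B -',8)"
python3 -m creep '[{"dp":[0,0,0],"dr":[0.12,0,0]},{"dp":[0,0,0],"dr":[0.24,0,0]},{"dp":[0,0,0],"dr":[0.34,0,0]},{"dp":[0,0,0],"dr":[0.38,0,0]},{"dp":[0,0,0],"dr":[0.38,0,0]},{"dp":[0,0,0],"dr":[0.38,0,0]}]'
python3 -c "from h import *;meas('B -1',16)"
```

```text
t: 12.45
tool_pos: [0.4978, 0.0618, 0.0094]
tool_rot: [0.443, 0.552, -0.551, -0.442]
ft_force: [-1.1, 0.5, -0.4]
opening: 0.0857
t: 13.05
tool_pos: [0.499, 0.0623, 0.0105]
tool_rot: [0.443, 0.553, -0.55, -0.442]
ft_force: [-0.9, 1.1, 6.0]
opening: 0.0516
t: 13.75
tool_pos: [0.4979, 0.0619, 0.1599]
tool_rot: [0.443, 0.553, -0.55, -0.442]
ft_force: [-0.4, 0.3, -4.1]
opening: 0.051
t: 14.35
tool_pos: [0.4972, 0.0617, 0.1598]
tool_rot: [-0.347, -0.433, 0.649, 0.521]
ft_force: [1.1, 0.4, -2.9]
opening: 0.0512
B + t 14.7 z [0.498 0.062 0.161] F [ 0.33 -0.1  -2.85] Ttool [-0.6371  0.0049  0.0156] sd [0.011 0.024 0.034] Tx [-0.629 -0.66  -0.624 -0.624 -0.638 -0.643 -0.64  -0.638] tilt 22.5 op 0.0509
t: 15.35
tool_pos: [0.4978, 0.0618, 0.1613]
tool_rot: [-0.439, -0.548, 0.555, 0.446]
ft_force: [0.3, -0.5, -3.4]
opening: 0.0513
B +1 t 16.1 z [0.498 0.062 0.161] F [ 0.22 -0.13 -2.98] Ttool [-0.0307 -0.012   0.0065] sd [0.035 0.03  0.024] Tx [-0.091 -0.073 -0.03   0.004 -0.085 -0.043 -0.002 -0.041 -0.026  0.013
  0.017 -0.031  0.026 -0.039 -0.065 -0.025] tilt 0.8 op 0.0512
t: 16.75
tool_pos: [0.5001, 0.062, 0.1628]
tool_rot: [0.523, 0.652, -0.429, -0.344]
ft_force: [0.7, 0.3, -2.5]
opening: 0.0515
B - t 17.1 z [0.499 0.062 0.161] F [ 0.31  0.1  -3.19] Ttool [ 0.6328 -0.0118  0.0176] sd [0.091 0.029 0.032] Tx [0.456 0.637 0.674 0.566 0.749 0.573 0.676 0.73 ] tilt -23.2 op 0.0511
t: 17.75
tool_pos: [0.4984, 0.062, 0.1603]
tool_rot: [0.448, 0.559, -0.544, -0.437]
ft_force: [0.3, -0.5, -3.2]
opening: 0.0512
B -1 t 18.5 z [0.498 0.062 0.161] F [-0.01 -0.09 -3.13] Ttool [ 0.0438 -0.005  -0.0007] sd [0.028 0.022 0.025] Tx [ 0.087  0.012  0.014  0.072  0.03   0.062  0.022 -0.002  0.041  0.007
  0.049  0.092  0.069  0.039  0.047  0.062] tilt -1.5 op 0.0511
```

```bash
python3 -m creep '[{"dp":[0,0,0],"dr":[0.026,0,0]},{"dp":[0,0,0],"dr":[0.026,0,0]}]'; python3 -c "
from h import *
goal((.499,.0623,.0105),12.5)"
```

```text
t: 18.75
tool_pos: [0.4988, 0.062, 0.1607]
tool_rot: [-0.442, -0.552, 0.552, 0.443]
ft_force: [-0.2, 0.4, -3.9]
opening: 0.0509
t 18.75 pos [0.4988 0.062  0.1607] toolx [-0.22  0.98  0.  ] dp [ 0.0002  0.1502 -0.0003] dr [-0.0007  0.0006  0.0006] open 0.050880089879537495
```

```bash
python3 -m creep '[{"dp":[0,0.04,0],"dr":[0,0,0]},{"dp":[0,0.08,0],"dr":[0,0,0]},{"dp":[0,0.115,0],"dr":[0,0,0]},{"dp":[0,0.135,0],"dr":[0,0,0]},{"dp":[0,0.145,0],"dr":[0,0,0]},{"dp":[0,0.15,0],"dr":[0,0,0]},{"dp":[0,0.151,0],"dr":[0,0,0]},{"dp":[0,0.151,0],"dr":[0,0,0]}]'
python3 -m creep '[{"dp":[0,0,0],"dr":[0,0,0]},{"dp":[0,0,0],"dr":[0,0,0]},{"dp":[0,0,0],"dr":[0,0,0]},{"dp":[0,0,0],"dr":[0,0,0]},{"dp":[0,0,0],"dr":[0,0,0]}]' 1
python3 -m creep '[{"dp":[0,-0.02,0],"dr":[0,0,0]},{"dp":[0,-0.05,0],"dr":[0,0,0]},{"dp":[0,-0.1,0],"dr":[0,0,0]},{"dp":[-0.04,-0.11,0],"dr":[0,0,0]},{"dp":[-0.09,-0.11,-0.003],"dr":[0,0,0]},{"dp":[-0.135,-0.11,-0.003],"dr":[0,0,0]},{"dp":[-0.17,-0.11,-0.003],"dr":[0,0,0]},{"dp":[-0.17,-0.11,-0.003],"dr":[0,0,0]}]'
python3 -c "
from h import *
x,y,w=CASES['c'];goal((x,y,.0085),w)"
```

```text
t: 19.55
tool_pos: [0.4999, 0.0622, 0.0108]
tool_rot: [0.443, 0.552, -0.551, -0.442]
ft_force: [-0.1, 0.2, -2.9]
opening: 0.0512
t: 20.05
tool_pos: [0.5, 0.0622, 0.011]
tool_rot: [0.443, 0.552, -0.551, -0.442]
ft_force: [0.4, 1.3, -0.7]
opening: 0.0852
t: 20.85
tool_pos: [0.5406, -0.1071, 0.121]
tool_rot: [0.445, 0.551, -0.55, -0.443]
ft_force: [-0.7, 0.3, -1.0]
opening: 0.0858
t 20.85 pos [ 0.5406 -0.1071  0.121 ] toolx [-0.21  0.98 -0.  ] dp [0.0049 0.1124 0.0011] dr [ 0.0025 -0.0095 -0.0014] open 0.08581328968835682
```

```bash
python3 -m creep '[{"dp":[0.003,0.04,0],"dr":[0,-0.01,0]},{"dp":[0.005,0.08,0],"dr":[0,-0.01,0]},{"dp":[0.005,0.095,0.001],"dr":[0,-0.01,0]},{"dp":[0.005,0.105,0.001],"dr":[0,-0.01,0]},{"dp":[0.005,0.112,0.001],"dr":[0,-0.01,0]},{"dp":[0.005,0.112,0.001],"dr":[0,-0.01,0]}]'
python3 -m creep '[{"dp":[0,0,0],"dr":[0,0,0]},{"dp":[0,0,0],"dr":[0,0,0]},{"dp":[0,0,0],"dr":[0,0,0]},{"dp":[0,0,0],"dr":[0,0,0]},{"dp":[0,0,0],"dr":[0,0,0]},{"dp":[0,0,0],"dr":[0,0,0]}]' 0.3 60
python3 -m creep '[{"dp":[0,-0.02,0],"dr":[0,0,0]},{"dp":[0,-0.05,0],"dr":[0,0,0]},{"dp":[0,-0.09,0],"dr":[0,0,0]},{"dp":[0,-0.13,0],"dr":[0,0,0]},{"dp":[0,-0.15,0],"dr":[0,0,0]},{"dp":[0,-0.15,0],"dr":[0,0,0]},{"dp":[0,-0.15,0],"dr":[0,0,0]}]'
python3 -m creep '[{"dp":[0,0,0],"dr":[0.14,0,0]},{"dp":[0,0,0],"dr":[0.28,0,0]},{"dp":[0,0,0],"dr":[0.4,0,0]},{"dp":[0,0,0],"dr":[0.4,0,0]},{"dp":[0,0,0],"dr":[0.4,0,0]},{"dp":[0,0,0],"dr":[0.4,0,0]}]'
python3 -c "from h import *;meas('C +',8)"
python3 -m creep '[{"dp":[0,0,0],"dr":[-0.12,0,0]},{"dp":[0,0,0],"dr":[-0.24,0,0]},{"dp":[0,0,0],"dr":[-0.34,0,0]},{"dp":[0,0,0],"dr":[-0.38,0,0]},{"dp":[0,0,0],"dr":[-0.38,0,0]},{"dp":[0,0,0],"dr":[-0.38,0,0]}]'
python3 -c "from h import *;meas('C +1',16)"
python3 -m creep '[{"dp":[0,0,0],"dr":[-0.14,0,0]},{"dp":[0,0,0],"dr":[-0.28,0,0]},{"dp":[0,0,0],"dr":[-0.42,0,0]},{"dp":[0,0,0],"dr":[-0.42,0,0]},{"dp":[0,0,0],"dr":[-0.42,0,0]},{"dp":[0,0,0],"dr":[-0.42,0,0]}]'
python3 -c "from h import *;meas('C -',8)"
python3 -m creep '[{"dp":[0,0,0],"dr":[0.12,0,0]},{"dp":[0,0,0],"dr":[0.24,0,0]},{"dp":[0,0,0],"dr":[0.34,0,0]},{"dp":[0,0,0],"dr":[0.38,0,0]},{"dp":[0,0,0],"dr":[0.38,0,0]},{"dp":[0,0,0],"dr":[0.38,0,0]}]'
python3 -c "from h import *;meas('C -1',16)"
```

```text
t: 21.45
tool_pos: [0.5389, -0.1021, 0.0088]
tool_rot: [0.442, 0.553, -0.552, -0.44]
ft_force: [-0.3, -0.5, 0.2]
opening: 0.0852
t: 22.05
tool_pos: [0.54, -0.1021, 0.01]
tool_rot: [0.442, 0.554, -0.552, -0.439]
ft_force: [-0.4, 0.9, 5.5]
opening: 0.0513
t: 22.75
tool_pos: [0.5389, -0.102, 0.1593]
tool_rot: [0.442, 0.554, -0.552, -0.44]
ft_force: [-1.1, 0.0, -3.2]
opening: 0.0511
t: 23.35
tool_pos: [0.5382, -0.1022, 0.1593]
tool_rot: [-0.347, -0.433, 0.651, 0.518]
ft_force: [-0.1, -0.7, -2.8]
opening: 0.0508
C + t 23.7 z [ 0.539 -0.102  0.161] F [-0.16  0.07 -2.8 ] Ttool [-0.6575 -0.0023  0.014 ] sd [0.088 0.041 0.031] Tx [-0.694 -0.518 -0.632 -0.753 -0.6   -0.557 -0.743 -0.762] tilt 22.5 op 0.0508
t: 24.35
tool_pos: [0.5387, -0.1023, 0.1608]
tool_rot: [-0.438, -0.548, 0.557, 0.444]
ft_force: [1.0, 0.4, -3.2]
opening: 0.0512
C +1 t 25.1 z [ 0.539 -0.102  0.16 ] F [ 0.12 -0.09 -3.16] Ttool [-0.0309 -0.0036  0.0007] sd [0.026 0.022 0.03 ] Tx [-0.009  0.01  -0.066 -0.038 -0.025 -0.064  0.026 -0.048 -0.064 -0.038
 -0.033 -0.04  -0.003 -0.036 -0.049 -0.017] tilt 0.8 op 0.0514
t: 25.75
tool_pos: [0.541, -0.1027, 0.1622]
tool_rot: [0.522, 0.652, -0.431, -0.342]
ft_force: [0.4, 0.1, -1.9]
opening: 0.0512
C - t 26.1 z [ 0.54  -0.102  0.16 ] F [ 0.25  0.01 -2.84] Ttool [ 0.617 -0.02   0.021] sd [0.081 0.021 0.03 ] Tx [0.515 0.643 0.563 0.547 0.68  0.585 0.617 0.787] tilt -23.2 op 0.0512
t: 26.75
tool_pos: [0.5395, -0.1019, 0.1598]
tool_rot: [0.447, 0.56, -0.546, -0.435]
ft_force: [-0.1, -0.7, -2.3]
opening: 0.0512
C -1 t 27.5 z [ 0.539 -0.102  0.16 ] F [-0.05  0.03 -2.87] Ttool [ 0.0417 -0.0042  0.0071] sd [0.032 0.026 0.025] Tx [ 0.035  0.057  0.063  0.027  0.051  0.018  0.055 -0.006  0.073  0.007
  0.028 -0.003  0.019  0.035  0.103  0.107] tilt -1.5 op 0.0511
```

Cases B and C agree with each other: small-tilt swing 0.073–0.075 Nm and tilt gain about 1.63. Case A shows less swing in both tests although it is heavier, which fits a ball rolling to the low end. I'll put C back and test A again, also logging the joint torques.

```bash
python3 -m creep '[{"dp":[0,0,0],"dr":[0.026,0,0]},{"dp":[0,0,0],"dr":[0.026,0,0]}]'; python3 -c "
from h import *
from station import sense
goal((.54,-.1021,.0105),12.8);print(sense()['tau'])"
python3 -m creep '[{"dp":[0,0.04,0],"dr":[0,0,0]},{"dp":[0,0.08,0],"dr":[0,0,0]},{"dp":[0,0.115,0],"dr":[0,0,0]},{"dp":[0,0.135,0],"dr":[0,0,0]},{"dp":[0,0.145,0],"dr":[0,0,0]},{"dp":[0,0.149,0],"dr":[0,0,0]},{"dp":[0,0.15,0],"dr":[0,0,0]},{"dp":[0,0.15,0],"dr":[0,0,0]}]'
python3 -m creep '[{"dp":[0,0,0],"dr":[0,0,0]},{"dp":[0,0,0],"dr":[0,0,0]},{"dp":[0,0,0],"dr":[0,0,0]},{"dp":[0,0,0],"dr":[0,0,0]},{"dp":[0,0,0],"dr":[0,0,0]}]' 1
python3 -m creep '[{"dp":[0,-0.02,0],"dr":[0,0,0]},{"dp":[0,-0.05,0],"dr":[0,0,0]},{"dp":[0,-0.1,0],"dr":[0,0,0]},{"dp":[0.04,-0.11,0],"dr":[0,0,0]},{"dp":[0.09,-0.11,0],"dr":[0,0,0]},{"dp":[0.14,-0.11,0],"dr":[0,0,0]},{"dp":[0.19,-0.11,0],"dr":[0,0,0]},{"dp":[0.235,-0.11,0],"dr":[0,0,0]}]'
python3 -c "
from h import *
goal((.491,.1998,.0085),12.3)"
```

```text
t: 27.75
tool_pos: [0.5398, -0.102, 0.1602]
tool_rot: [-0.441, -0.552, 0.553, 0.44]
ft_force: [0.3, 0.5, -3.0]
opening: 0.0514
t 27.75 pos [ 0.5398 -0.102   0.1602] toolx [-0.22  0.97 -0.  ] dp [ 1.000e-04  1.497e-01 -3.000e-04] dr [-0.0005  0.0013 -0.002 ] open 0.051443642399069886
[ 1.68609439e-02 -5.00837481e+01  3.36500537e+01  3.92205287e-01
 -7.83859380e-02  4.06708487e-02]
t: 28.55
tool_pos: [0.5409, -0.1025, 0.0113]
tool_rot: [-0.442, -0.553, 0.553, 0.44]
ft_force: [0.1, 0.0, -2.5]
opening: 0.0512
t: 29.05
tool_pos: [0.5411, -0.1025, 0.0116]
tool_rot: [-0.442, -0.553, 0.553, 0.44]
ft_force: [0.3, 0.5, 0.3]
opening: 0.0855
t: 29.85
tool_pos: [0.4877, 0.1288, 0.1211]
tool_rot: [0.442, 0.553, -0.553, -0.44]
ft_force: [1.4, -0.4, 0.3]
opening: 0.0852
t 29.85 pos [0.4877 0.1288 0.1211] toolx [-0.22  0.97 -0.  ] dp [ 0.0688  0.1125 -0.0188] dr [ 0.0023  0.0102 -0.0026] open 0.08518281857360464
```

```bash
sed -i 's/F=\[\];T=\[\]/F=[];T=[];U=[]/; s/snapshot("top")/U.append(s["tau"][3]);snapshot("top")/; s/print(tag,/print(tag,"tau4",np.mean(U).round(4),np.std(U).round(4),/' h.py
python3 -m creep '[{"dp":[0.045,0,-0.01],"dr":[0,0.01,0]},{"dp":[0.069,0,-0.019],"dr":[0,0.01,0]},{"dp":[0.069,0,-0.019],"dr":[0,0.01,0]},{"dp":[0.069,0.04,-0.019],"dr":[0,0.01,0]},{"dp":[0.069,0.08,-0.019],"dr":[0,0.01,0]},{"dp":[0.069,0.1,-0.019],"dr":[0,0.01,0]},{"dp":[0.069,0.112,-0.019],"dr":[0,0.01,0]},{"dp":[0.069,0.112,-0.019],"dr":[0,0.01,0]}]'
python3 -m creep '[{"dp":[0,0,0],"dr":[0,0,0]},{"dp":[0,0,0],"dr":[0,0,0]},{"dp":[0,0,0],"dr":[0,0,0]},{"dp":[0,0,0],"dr":[0,0,0]},{"dp":[0,0,0],"dr":[0,0,0]},{"dp":[0,0,0],"dr":[0,0,0]}]' 0.3 60
python3 -m creep '[{"dp":[0,-0.02,0],"dr":[0,0,0]},{"dp":[0,-0.05,0],"dr":[0,0,0]},{"dp":[0,-0.09,0],"dr":[0,0,0]},{"dp":[0,-0.13,0],"dr":[0,0,0]},{"dp":[0,-0.15,0],"dr":[0,0,0]},{"dp":[0,-0.15,0],"dr":[0,0,0]},{"dp":[0,-0.15,0],"dr":[0,0,0]}]'
python3 -m creep '[{"dp":[0,0,0],"dr":[0.14,0,0]},{"dp":[0,0,0],"dr":[0.28,0,0]},{"dp":[0,0,0],"dr":[0.4,0,0]},{"dp":[0,0,0],"dr":[0.4,0,0]},{"dp":[0,0,0],"dr":[0.4,0,0]},{"dp":[0,0,0],"dr":[0.4,0,0]}]'
python3 -m creep '[{"dp":[0,0,0],"dr":[-0.12,0,0]},{"dp":[0,0,0],"dr":[-0.24,0,0]},{"dp":[0,0,0],"dr":[-0.34,0,0]},{"dp":[0,0,0],"dr":[-0.37,0,0]},{"dp":[0,0,0],"dr":[-0.37,0,0]},{"dp":[0,0,0],"dr":[-0.37,0,0]}]'
python3 -c "from h import *;meas('A +1',13)"
python3 -m creep '[{"dp":[0,0,0],"dr":[-0.14,0,0]},{"dp":[0,0,0],"dr":[-0.28,0,0]},{"dp":[0,0,0],"dr":[-0.42,0,0]},{"dp":[0,0,0],"dr":[-0.42,0,0]},{"dp":[0,0,0],"dr":[-0.42,0,0]},{"dp":[0,0,0],"dr":[-0.42,0,0]}]'
python3 -m creep '[{"dp":[0,0,0],"dr":[0.12,0,0]},{"dp":[0,0,0],"dr":[0.24,0,0]},{"dp":[0,0,0],"dr":[0.34,0,0]},{"dp":[0,0,0],"dr":[0.37,0,0]},{"dp":[0,0,0],"dr":[0.37,0,0]},{"dp":[0,0,0],"dr":[0.37,0,0]}]'
python3 -c "from h import *;meas('A -1',13)"
```

```text
t: 30.65
tool_pos: [0.49, 0.1989, 0.0076]
tool_rot: [-0.444, -0.55, 0.551, 0.443]
ft_force: [0.1, -0.4, 0.1]
opening: 0.0851
t: 31.25
tool_pos: [0.4912, 0.1995, 0.0092]
tool_rot: [-0.445, -0.551, 0.551, 0.442]
ft_force: [-0.3, -0.3, 6.4]
opening: 0.0511
t: 31.95
tool_pos: [0.4905, 0.1997, 0.1588]
tool_rot: [-0.445, -0.551, 0.551, 0.442]
ft_force: [-0.7, 0.2, -4.2]
opening: 0.0516
t: 32.55
tool_pos: [0.4899, 0.1996, 0.159]
tool_rot: [-0.349, -0.431, 0.649, 0.522]
ft_force: [-0.2, 0.3, -2.7]
opening: 0.0511
t: 33.15
tool_pos: [0.4894, 0.1996, 0.161]
tool_rot: [-0.439, -0.544, 0.557, 0.448]
ft_force: [0.0, 0.1, -3.9]
opening: 0.0512
A +1 tau4 0.3133 0.0263 t 33.75 z [0.49  0.2   0.159] F [ 0.06  0.08 -3.18] Ttool [-0.0394  0.0058  0.0077] sd [0.033 0.029 0.019] Tx [-0.092 -0.008 -0.067 -0.029 -0.024 -0.065 -0.065  0.005 -0.008 -0.006
 -0.011 -0.049 -0.092] tilt 1.5 op 0.051
t: 34.4
tool_pos: [0.4919, 0.2005, 0.1607]
tool_rot: [0.523, 0.648, -0.432, -0.347]
ft_force: [0.5, 0.4, -2.4]
opening: 0.0516
t: 35.0
tool_pos: [0.4938, 0.201, 0.1609]
tool_rot: [0.45, 0.557, -0.544, -0.437]
ft_force: [-0.4, 0.0, -2.2]
opening: 0.0513
A -1 tau4 -0.2833 0.0358 t 35.6 z [0.492 0.2   0.161] F [-0.23 -0.17 -3.07] Ttool [ 0.0111  0.0052 -0.0068] sd [0.043 0.03  0.026] Tx [ 0.059  0.061 -0.003  0.016  0.023 -0.007  0.003  0.084  0.025  0.01
  0.001 -0.032 -0.096] tilt -1.4 op 0.0515
```

```bash
cat > q.py <<'E'
from h import *;from station import sense
import sys
s=sense();m=R.from_quat(s["tool_rot"]);print("Q",sys.argv[1],m.inv().apply(s["wrist_torque"])[0].round(4),np.arcsin(m.as_matrix()[2,2]).round(4),s["ft_force"][2].round(2),s["tau"][3].round(3),file=open("q.txt","a"))
E
H='[{"dp":[0,0,0],"dr":[0,0,0]}]'
python3 -m creep '[{"dp":[0,0,0],"dr":[-0.14,0,0]},{"dp":[0,0,0],"dr":[-0.28,0,0]},{"dp":[0,0,0],"dr":[-0.38,0,0]},{"dp":[0,0,0],"dr":[-0.38,0,0]},{"dp":[0,0,0],"dr":[-0.3,0,0]},{"dp":[0,0,0],"dr":[-0.2,0,0]},{"dp":[0,0,0],"dr":[-0.076,0,0]},{"dp":[0,0,0],"dr":[-0.076,0,0]}]'
{ python3 -m creep '[{"dp":[0,0,0],"dr":[0,0,0]},{"dp":[0,0,0],"dr":[0,0,0]},{"dp":[0,0,0],"dr":[0,0,0]}]'; python3 q.py m
python3 -m creep '[{"dp":[0,0,0],"dr":[0,0,0]}]'; python3 q.py m
python3 -m creep '[{"dp":[0,0,0],"dr":[0,0,0]}]'; python3 q.py m
python3 -m creep '[{"dp":[0,0,0],"dr":[0,0,0]}]'; python3 q.py m
python3 -m creep '[{"dp":[0,0,0],"dr":[0,0,0]}]'; python3 q.py m
python3 -m creep '[{"dp":[0,0,0],"dr":[0,0,0]}]'; python3 q.py m
python3 -m creep '[{"dp":[0,0,0],"dr":[0,0,0]}]'; python3 q.py m
python3 -m creep '[{"dp":[0,0,0],"dr":[0,0,0]}]'; python3 q.py m
python3 -m creep '[{"dp":[0,0,0],"dr":[0,0,0]}]'; python3 q.py m
python3 -m creep '[{"dp":[0,0,0],"dr":[0,0,0]}]'; python3 q.py m
python3 -m creep '[{"dp":[0,0,0],"dr":[0.14,0,0]},{"dp":[0,0,0],"dr":[0.28,0,0]},{"dp":[0,0,0],"dr":[0.4,0,0]},{"dp":[0,0,0],"dr":[0.5,0,0]},{"dp":[0,0,0],"dr":[0.5,0,0]},{"dp":[0,0,0],"dr":[0.4,0,0]},{"dp":[0,0,0],"dr":[0.3,0,0]},{"dp":[0,0,0],"dr":[0.2,0,0]}]'
python3 -m creep '[{"dp":[0,0,0],"dr":[0,0,0]},{"dp":[0,0,0],"dr":[0,0,0]},{"dp":[0,0,0],"dr":[0,0,0]},{"dp":[0,0,0],"dr":[0,0,0]}]'; python3 q.py p
python3 -m creep '[{"dp":[0,0,0],"dr":[0,0,0]}]'; python3 q.py p
python3 -m creep '[{"dp":[0,0,0],"dr":[0,0,0]}]'; python3 q.py p
python3 -m creep '[{"dp":[0,0,0],"dr":[0,0,0]}]'; python3 q.py p
python3 -m creep '[{"dp":[0,0,0],"dr":[0,0,0]}]'; python3 q.py p
python3 -m creep '[{"dp":[0,0,0],"dr":[0,0,0]}]'; python3 q.py p
python3 -m creep '[{"dp":[0,0,0],"dr":[0,0,0]}]'; python3 q.py p
python3 -m creep '[{"dp":[0,0,0],"dr":[0,0,0]}]'; python3 q.py p
python3 -m creep '[{"dp":[0,0,0],"dr":[0,0,0]}]'; python3 q.py p
python3 -m creep '[{"dp":[0,0,0],"dr":[0,0,0]}]'; python3 q.py p; } | tail -5
cat q.txt
python3 -c "
import numpy as np
a=[l.split() for l in open('q.txt')]
for k in 'mp': b=np.array([x[2:] for x in a if x[1]==k],float);print(k,b.mean(0),b.std(0))"
```

```text
t: 36.45
tool_pos: [0.4963, 0.2017, 0.1614]
tool_rot: [0.466, 0.576, -0.523, -0.421]
ft_force: [1.2, 0.7, -3.4]
opening: 0.051
t: 39.75
tool_pos: [0.4969, 0.2021, 0.1618]
tool_rot: [-0.423, -0.524, 0.576, 0.464]
ft_force: [0.4, 0.0, -3.6]
opening: 0.0511
Q m 0.1039 -0.0991 -3.68 -1.276
Q m 0.1624 -0.1 -3.55 -1.143
Q m 0.0459 -0.1009 -3.14 -1.136
Q m 0.0696 -0.1018 -3.28 -1.125
Q m 0.1048 -0.1024 -2.57 -1.122
Q m 0.1596 -0.1028 -3.16 -1.124
Q m 0.1536 -0.103 -2.61 -1.129
Q m 0.1255 -0.1031 -3.22 -1.133
Q m 0.1397 -0.103 -3.89 -1.137
Q m 0.1629 -0.1029 -3.29 -1.139
Q p -0.3092 0.0901 -4.19 1.086
Q p -0.1374 0.0911 -4.1 1.041
Q p -0.1261 0.0919 -2.79 1.058
Q p -0.1067 0.0927 -3.08 1.041
Q p -0.1157 0.0933 -2.25 1.043
Q p -0.1284 0.0937 -3.6 1.046
Q p -0.1556 0.0939 -3.04 1.053
Q p -0.0912 0.094 -3.17 1.058
Q p -0.1118 0.094 -2.85 1.062
Q p -0.1024 0.0939 -3.57 1.064
m [ 0.12279 -0.1019  -3.239   -1.1464 ] [0.03898334 0.00135573 0.39735249 0.04369943]
p [-0.13845  0.09286 -3.264    1.0552 ] [0.05955865 0.00131621 0.57271633 0.01315143]
```

The third test on A gives a swing of 0.242 Nm at ±5.6°. A quiet case should give about 0.33 and a rolling ball about 0.245, so A rattles. I'll level it and carry it forward.

```bash
python3 -m creep '[{"dp":[0,0,0],"dr":[-0.094,0,0]},{"dp":[0,0,0],"dr":[-0.094,0,0]},{"dp":[0,0,0],"dr":[-0.094,0,0]}]'; python3 -c "
from h import *
goal((.70,.03,.20),12.3)"
```

```text
t: 40.05
tool_pos: [0.4964, 0.202, 0.1624]
tool_rot: [-0.444, -0.55, 0.551, 0.444]
ft_force: [1.0, 0.2, -2.7]
opening: 0.051
t 40.05 pos [0.4964 0.202  0.1624] toolx [-0.21  0.98 -0.  ] dp [-0.2113 -0.0375 -0.1625] dr [-0.0009 -0.0011 -0.0012] open 0.05104229729958449
```

```bash
python3 -m creep '[{"dp":[-0.01,-0.03,-0.01],"dr":[0,0,0]},{"dp":[-0.04,-0.037,-0.03],"dr":[0,0,0]},{"dp":[-0.075,-0.037,-0.055],"dr":[0,0,0]},{"dp":[-0.11,-0.037,-0.085],"dr":[0,0,0]},{"dp":[-0.145,-0.037,-0.115],"dr":[0,0,0]},{"dp":[-0.18,-0.037,-0.14],"dr":[0,0,0]},{"dp":[-0.2,-0.037,-0.155],"dr":[0,0,0]},{"dp":[-0.211,-0.037,-0.162],"dr":[0,0,0]}]'
python3 -m creep '[{"dp":[0,0,0],"dr":[0,0,0]},{"dp":[0,0,0],"dr":[0,0,0]},{"dp":[0,0,0],"dr":[0,0,0]},{"dp":[0,0,0],"dr":[0,0,0]},{"dp":[0,0,0],"dr":[0,0,0]},{"dp":[0,0,0],"dr":[0,0,0]}]'
python3 -c "
from h import *;import cv2
from station import snapshot
goal((.70,.03,.20),12.3)
a=snapshot('scene')['img'];b=snapshot('top')['img']
cv2.imwrite('pics/f.png',np.vstack([cv2.resize(a[100:290,150:400],None,fx=2.1,fy=2.1),cv2.resize(b[60:150+100,150:400],None,fx=2.1,fy=2.1)])[:600,:,::-1])
print(b.shape)"
```

```text
t: 40.85
tool_pos: [0.7018, 0.0281, 0.1991]
tool_rot: [-0.445, -0.549, 0.551, 0.444]
ft_force: [0.4, -0.1, -2.7]
opening: 0.0511
t: 41.45
tool_pos: [0.7015, 0.0287, 0.1994]
tool_rot: [-0.444, -0.55, 0.551, 0.444]
ft_force: [0.7, -0.3, -3.1]
opening: 0.0511
t 41.45 pos [0.7015 0.0287 0.1994] toolx [-0.21  0.98 -0.  ] dp [ 0.0016 -0.0006  0.0012] dr [-0.0008 -0.0024 -0.0013] open 0.051113696430755445
(384, 512, 3)
```

```bash
python3 -c "
import cv2;i=cv2.imread('pics/f.png');print(i.shape)"
```

```text
(600, 525, 3)
```

View pics/f.png

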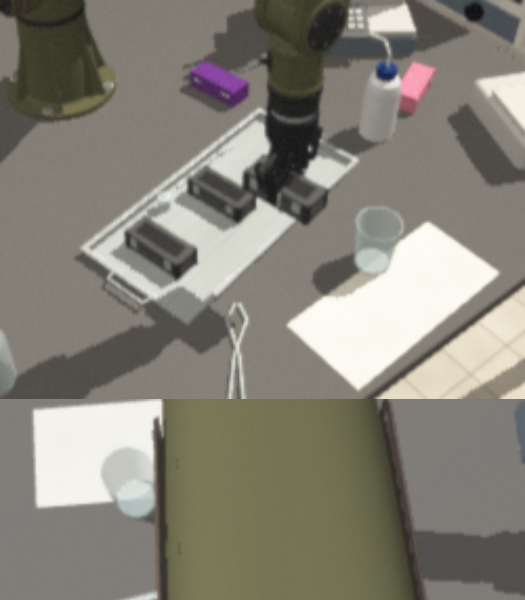

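The scene view shows the held case level in the gripper at about (285,190). B at (222,192) and C at (160,247) lie flat in the tray, and the beaker, tongs, bottles and look-alikes in view look unmoved.

```bash
python3 -c "
from station import hand_in;print(hand_in())"
```

```text
the job is handed in; nothing more can be done
None
```

I picked case_a, the leftmost of the three as seen from the robot, as the one that rattles. I lifted and tipped all three cases end to end, put case_b and case_c back flat in the tray, and handed in with case_a in the gripper.

**Final pose:** The case is held level and still. Its middle is about 5–6 cm past the tray's far edge and its underside about 19 cm above the bench. The job was handed in at about 41.5 s, with the grip set to 60 N and the gripper opening steady at 51 mm.

**Evidence for case_a:**

| Test | case_a | case_b / case_c |
|---|---|---|
| Wrist torque swing at about ±1–2° | 0.074 and 0.051 Nm measured; 0.108 and 0.084 expected if quiet | 0.075 / 0.073 Nm measured; about 0.065 expected if quiet |
| Wrist torque swing at ±5.6° | 0.242 Nm measured; about 0.33 expected if quiet, 0.245 with a loose ball | not tested |
| Torque gain at ±23° | 1.57, lower although it is the heaviest | about 1.64 each |

**What disagreed:** The small-tilt tests on case_a showed only about half the shift expected from a loose ball. I put that down to the ball drifting near level. The ±5.6° test settled it.

**Last picture:** case_b and case_c are flat and upright, and the bystanders in view look unmoved. The stopper and spatula could not be made out clearly, and the arm blocked the top view.

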